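Send a repaired power module down the roller lane

ROBOT

A 7-joint arm with a two-finger parallel gripper is mounted at the origin on the work surface. World frame = base frame: x ahead of the robot, y to its left, z up, the work surface at z = 0. Lengths are in m, angles in rad, forces in N, time in s.
With the tool pointing down it reaches from about 0.35 to 0.9 m from the base axis. Payload 19.9 kg.
Tool frame: the origin (TCP) lies on the centre line of the jaws, within the pads' length; the fingertips stand tips_ahead ahead of it and the grasp point (between the pads) lies 5 mm behind it (tips_ahead is the distance from the TCP to the fingertips, in m); x points along the fingers, y is the direction in which the jaws open and shut, and the axes are right-handed (so a half turn about x gives the same grasp; the last joint's range is limited). The gripper opens to 85 mm and grips with 20 to 120 N. Pads are 22 mm wide; open, the fingers measure 114 mm over their backs; the gripper's body (76 mm by 85 mm) begins 54 mm behind the grasp point. The pads swing forward as they close: fully open they stand 13 mm farther back than shut.
Start: joints at [1.103, 0.417, -0.01, 1.614, 0.005, 1.111, -0.053], TCP at [0.258, -0.569, 0.245] pointing down, gripper open.
Joint ranges: [-2.81, 2.81], [-0.39, 2.02], [-1.27, 1.25], [0.06, 2.57], [-1.19, 4.33], [0.19, 2], [-2.82, 2.82]. Speed limits (rad/s): [1.89, 1.89, 2.39, 2.39, 3.01, 3.01, 3.01].

INTERFACE

Orientations are given as a unit quaternion [x, y, z, w].
In Python, from station import * gives the robot as it stands.
- The arm moves only by the shell command python3 -m jog 'ROWS' [FORCE]. ROWS is a JSON object of lists of equal length, an entry for each row: "linear": the shift along the world's x, y, z in units of 40 mm (1.0 is 40 mm), a list of three; "roll": the turn about the world's z in units of 6 degrees (1.0 is 6 degrees); "grip": the opening, from -1 (shut) to 1 (fully open). A call has 1 to 20 rows; each row shifts and turns the pose as measured when the row begins; what a row does not reach is not made up. A row lasts 1/12 s, in which the tool goes at most 41.7 mm and 7.16 degrees, less where a joint would pass 70% of its speed; a pose out of reach is approached as far as the arm can. A call is refused whole if a number of a shift passes 1 or a number of a turn 1, either way. A call with a gripper value outside its range is refused whole. The fingers move at their own pace and stop on an object; FORCE is the grip in N (left out, the last holds). Time passes only in rows, so rows that do not move let the fingers close. It gives the time, the measured TCP pose, the force and the opening at its end, in the units of the state.
- get_obs(): the state, without advancing time (a new reading comes with each control period).
- read_camera(name): name is "scene" or "top" or "wrist"; returns a dict with "color" (420x560x3 uint8, red, green, blue), "mtx" (3x3 intrinsics, pixels), "rvec" (rotation vector, rad) and "tvec" (3), from world to camera coordinates, as OpenCV has them; the wrist camera has in their place "tool_from_camera" (4x4, takes a point from camera to tool coordinates, whose origin is the TCP and whose axes are the tool frame's). Camera axes: x right, y down, z forward; pixel columns grow to the right and rows downward; lengths in m; the calibration is good to about 2 mm. A picture is of the moment at which its call begins: read the wrist's pose just before it. There is no depth.
- job_done(): hands the job in, once; it reports no verdict.
The state is a dict: "clock": time; "qpos": joint angles; "joint_vel": joint speeds; "joint_torque": joint torques, N m; "position": TCP position; "orientation": TCP orientation; "contact_force": force on the tool from outside, world axes, zero at the start; "wrist_torque": the same for the moment, N m; "grip_width": finger opening in m.
Only numpy, scipy, OpenCV 4.12 (cv2) and the standard library are available. Lean on these libraries where they do the work, as an engineer would, in place of code of your own. Each camera call takes 0.05 s, during which the arm holds its last target. There are 200 camera calls.

TASK

On the repair bench, pick up the power module with the green circuit board on top and set it gently on the rollers in the upper half of the sloped roller lane, lengthwise along the lane and upright. Let go of it there so that it rolls down by itself until it rests against the yellow stop; do not push or carry it down. Leave the other two modules (black top with a fan, blue top) where they stand.

Things in the scene. Friction and masses are not known exactly. Their poses are not given: they have to be found in the camera images.
- module: The repaired module: bare-aluminium case with a green circuit board and small parts on top. 100 mm long (x), 50 mm wide (y), plain flat sides 50 mm high, top parts to 58 mm, 0.3 to 0.6 kg. Origin: centre of the underside, z up. Stands upright on the bench; grasp across the 50 mm width at mid length. Either end may lead down the lane.
- lane: Fixed roller lane, 300 x 120 mm: x uphill, y across, z up; origin on the bench. Grey free-turning rollers from x = -115 to 135 mm, sloped 7 degrees: their tops are 60 mm + 0.123 x above the bench, a module let go rolls down at once. Rails 84 mm apart inside rise 8 mm above the rollers. Yellow stop: face at x = -130 mm, 28 mm above the rollers; a module against it has its origin at x = -80 mm.
- spare_black: Bystander: module of the same size with an all-black case and a round fan grille on top, standing on the bench. Origin: centre of the underside; x along its length. Must stay where it is.
- spare_blue: Bystander: module of the same size with a white case and a blue slotted top, standing on the bench. Origin: centre of the underside; x along its length. Must stay where it is.
Not all that is in view belongs to the job. Leave any orange or red look-alike of the module alone.

How it is judged:
By the outcome, as a careful person would: the job done as asked, in the order asked, and still so for the second after the job is handed in, with the robot touching nothing.
It also fails if it takes over 38 s, if anything falls off the work surface, if the arm or the gripper's body presses on something with over 40 N, if the wrist force passes 120 N, or if a joint passes its speed limit or range.

## Working session

There is one attempt and no reset: what is moved stays moved. The work goes in short steps, Python scripts to look and compute and a shell command to move; the robot and the scene stay as the last step left them, time stands still between calls to the robot, and variables do not carry over. Pictures are saved under pics/ and viewed, about 8 in all and at most 12, crops included, and the job is handed in when it is done.

```bash
mkdir -p pics
cat > h.py <<'E'
from station import *
import numpy as np, cv2
def save(n,c): cv2.imwrite(n,cv2.cvtColor(c,cv2.COLOR_RGB2BGR))
def ray(cam,u,v,z,pose=None):
    d=np.linalg.inv(cam["mtx"])@np.array([u,v,1.])
    if "rvec" in cam:
        R=cv2.Rodrigues(np.array(cam["rvec"],float))[0]; t=np.array(cam["tvec"],float).ravel()
        o=-R.T@t; d=R.T@d
    else:
        from scipy.spatial.transform import Rotation as Ro
        T=np.array(cam["tool_from_camera"]); R=Ro.from_quat(pose[1]).as_matrix()
        o=R@T[:3,3]+pose[0]; d=R@T[:3,:3]@d
    return o+d*(z-o[2])/d[2]
E
python3 - <<'E'
from h import *
o=get_obs(); print(o)
a=read_camera("top"); b=read_camera("scene")
save("pics/top.png",a["color"]); save("pics/scene.png",b["color"])
import pickle; pickle.dump((a,b),open("cams.pkl","wb"))
for c in (a,b): print(c["mtx"],c["rvec"],c["tvec"])
E
```

```text
{'clock': 0.0, 'qpos': array([ 1.10345715,  0.4180338 , -0.01032565,  1.61417041,  0.00469394,
        1.11070864, -0.05303696]), 'joint_vel': array([ 5.68308589e-04,  5.48129596e-05,  8.16683651e-05, -2.60802863e-04,
       -9.25042334e-04, -1.67525645e-03, -8.08221377e-04]), 'joint_torque': array([ 2.10764527e-03, -8.64444208e+01,  6.79690652e-01, -4.34889722e+01,
        1.91888935e-02,  7.52187887e-03, -3.62407388e-05]), 'position': array([ 0.25804459, -0.56887529,  0.2446244 ]), 'orientation': array([-0.69101534, -0.14985921,  0.69126394, -0.1489771 ]), 'contact_force': array([-0.17959926,  0.11946499, -0.01983546]), 'wrist_torque': array([-0.04537164,  0.00517389, -0.02126178]), 'grip_width': 0.08544910373005203}
[[418.18906712   0.         276.00160827]
 [  0.         418.18906712 211.13464728]
 [  0.           0.           1.        ]] [ 2.19718655 -2.14404681  0.1022207 ] [-0.03259729  0.47794807  0.8105004 ]
[[396.03954387   0.         278.17430225]
 [  0.         396.03954387 206.74874129]
 [  0.           0.           1.        ]] [ 2.1438194   1.63679078 -0.41096723] [-0.09921163 -0.39494644  1.01884503]
```

View pics/top.png

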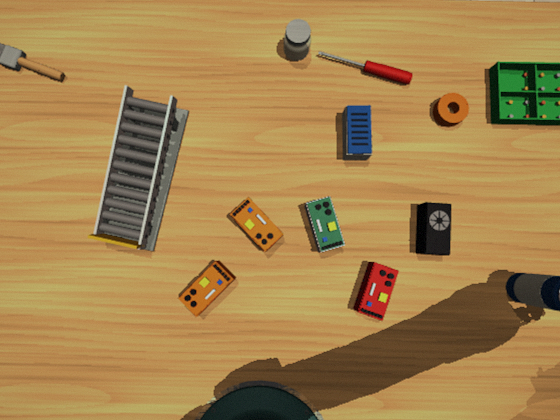

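View pics/scene.png

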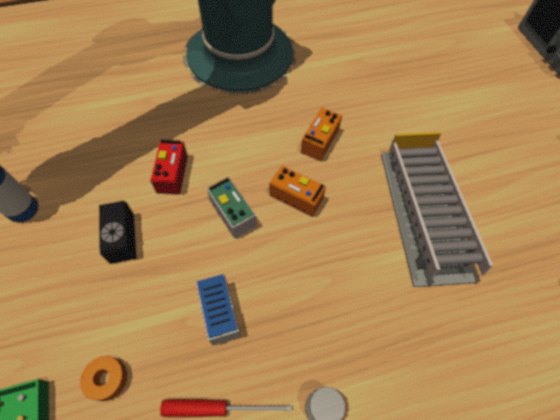

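Top view candidates: green-board module (324,224), orange look-alikes (255,223) and (207,288), red look-alike (376,290), blue spare (357,132), black spare (434,228) and green tray (525,92). I choose (324,224). The lane is at about (140,170), with the yellow stop at the robot end, (115,240).

Run:
```python
from h import *
import pickle
a,b=pickle.load(open("cams.pkl","rb"))
def g(c,roi,lo,hi):
    h=cv2.cvtColor(c["color"],cv2.COLOR_RGB2HSV); m=cv2.inRange(h,lo,hi); k=np.zeros_like(m); x0,y0,x1,y1=roi; k[y0:y1,x0:x1]=m[y0:y1,x0:x1]
    k=cv2.morphologyEx(k,cv2.MORPH_CLOSE,np.ones((7,7)));cs=cv2.findContours(k,0,2)[0]; return cv2.minAreaRect(max(cs,key=cv2.contourArea))
for c,r in((a,(295,185,355,260)),(b,(200,170,262,240))):
    R=g(c,r,(45,60,30),(90,255,255)); P=np.array([ray(c,*p,.052) for p in cv2.boxPoints(R)]); print("green",R,P.mean(0)); print(P.round(4))
for c,r in((a,(80,220,160,260)),(b,(380,120,450,155))):
    R=g(c,r,(22,150,80),(32,255,255)); P=np.array([ray(c,*p,.06) for p in cv2.boxPoints(R)]); print("yellow",R);print(P.round(4))
ca=cv2.resize(a["color"][75:265,75:200],None,fx=3,fy=3,interpolation=2)
cb=cv2.resize(a["color"][185:265,290:360],None,fx=5,fy=5,interpolation=2)
h=max(ca.shape[0],cb.shape[0]); P=np.zeros((h,ca.shape[1]+cb.shape[1],3),np.uint8)
P[:ca.shape[0],:ca.shape[1]]=ca;P[:cb.shape[0],ca.shape[1]:]=cb
save("pics/crop.png",P)
```

```text
green ((325.05706787109375, 223.51007080078125), (49.50710678100586, 23.652530670166016), 73.44293212890625) [ 0.45451428 -0.11557697  0.052     ]
[[ 0.4927 -0.0797  0.052 ]
 [ 0.5069 -0.1232  0.052 ]
 [ 0.4162 -0.1512  0.052 ]
 [ 0.4023 -0.1082  0.052 ]]
green ((230.84613037109375, 201.26922607421875), (44.09866714477539, 22.74271011352539), 56.3099365234375) [ 0.45419652 -0.11643685  0.052     ]
[[ 0.4187 -0.1506  0.052 ]
 [ 0.3998 -0.1098  0.052 ]
 [ 0.491  -0.083   0.052 ]
 [ 0.5073 -0.1223  0.052 ]]
yellow ((111.90587615966797, 241.42352294921875), (49.460147857666016, 3.4708874225616455), 12.528807640075684)
[[0.4157 0.3349 0.06  ]
 [0.4221 0.3339 0.06  ]
 [0.4041 0.2412 0.06  ]
 [0.3977 0.2422 0.06  ]]
yellow ((417.4685363769531, 133.88623046875), (2.227841377258301, 39.10246276855469), 87.0643310546875)
[[0.3917 0.2505 0.06  ]
 [0.4076 0.3315 0.06  ]
 [0.4131 0.3291 0.06  ]
 [0.3972 0.2483 0.06  ]]
```

View pics/crop.png

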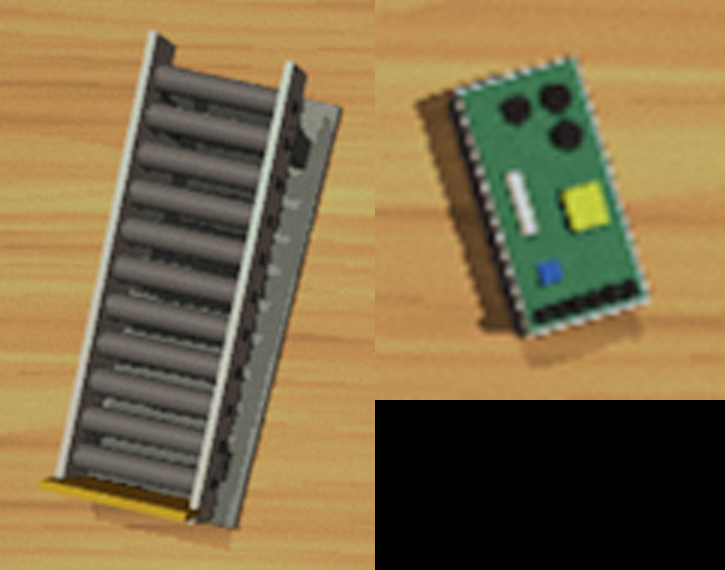

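The crop confirms the choice: bare case, green board, dark parts on top. The lane crop shows the rail ends at about (126,86), (172,97), (96,233) and (140,245) in full-image pixels.

Run:
```python
from h import *
import pickle
a,b=pickle.load(open("cams.pkl","rb"))
tl=ray(a,126.3,86.5,.085);tr=ray(a,172.5,97.3,.085);bl=ray(a,96,233.5,.052);br=ray(a,139.7,244.5,.052)
print(tl,tr,bl,br)
for p,q in((bl,tl),(br,tr)): d=q-p; print(np.degrees(np.arctan2(d[1],d[0])),np.hypot(*d[:2]))
print("mid",(tl+tr)/2,(bl+br)/2, np.linalg.norm(tl-tr))
# yellow at top z .072
for c,P in((a,[(88.5,235.2),(138,247)]),(b,[(391.5,136.5),(439,133.5)])):
    q=[ray(c,*p,.072) for p in P]; print("yel",q,(q[0]+q[1])/2)
# scene: stop-mid & far rail tops
c=cv2.resize(b["color"][120:295,370:500],None,fx=4,fy=4,interpolation=2)[:,:]
c=cv2.resize(b["color"][120:290,375:500],None,fx=3.5,fy=3.5,interpolation=2);save("pics/lane_scene.png",c)
T=a  # bench base edge (right side of base plate) corners top view at z~0.004
p=[ray(a,75+x/3,75+y/3,.004) for x,y in((340,106),(236,527))];print("base",p,np.degrees(np.arctan2(*(p[0]-p[1])[[1,0]])),np.linalg.norm(p[0]-p[1]))
```

```text
[0.70352809 0.26910261 0.085     ] [0.68448414 0.18028697 0.085     ] [0.42437185 0.32253063 0.052     ] [0.40544674 0.23766678 0.052     ]
-10.83487493724548 0.28422307419605236
-11.620029099677879 0.28487596310991303
mid [0.69400612 0.22469479 0.085     ] [0.4149093 0.2800987 0.052    ] 0.0908344121839116
yel [array([0.42021074, 0.32767005, 0.072     ]), array([0.40055714, 0.23403875, 0.072     ])] [0.41038394 0.2808544  0.072     ]
yel [array([0.4032466 , 0.22769013, 0.072     ]), array([0.42089209, 0.32470623, 0.072     ])] [0.41206935 0.27619818 0.072     ]
base [array([0.68741139, 0.16740096, 0.004     ]), array([0.39415366, 0.22441548, 0.004     ])] -11.002068784634847 0.29874864676788604
```

View pics/lane_scene.png

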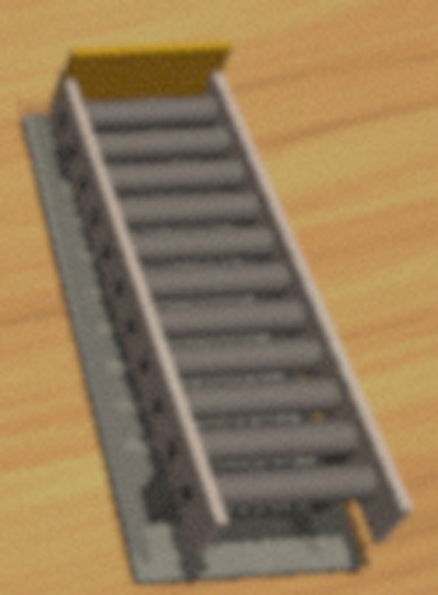

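Run:
```python
from h import *
import station
print([n for n in dir(station) if n[0]!='_'], getattr(station,'tips_ahead',None))
from scipy.spatial.transform import Rotation as Ro
o=get_obs(); R=Ro.from_quat(o["orientation"]).as_matrix(); print(R.round(3)); ang=np.degrees(np.arctan2(R[1,1],R[0,1])); print("jaw ang",ang)
for t in(107.4,79): d=(t-ang+90)%180-90; print(t,d,d/6)
print((np.array([.4543,-.116,.2])-o["position"])/.04)
```

```text
['Unreachable', 'get_obs', 'job_done', 'read_camera', 'tips_ahead'] 0.014
[[-0.001  0.413 -0.911]
 [ 0.001 -0.911 -0.413]
 [-1.    -0.001  0.   ]]
jaw ang -65.60719966937513
107.4 -6.992800330624846 -1.1654667217708077
79 -35.39280033062488 -5.898800055104147
[ 4.90758141 11.3233364  -1.11784283]
```

```bash
python3 -m jog '{"linear":[[0.35,0.8,-0.08],[0.35,0.8,-0.08],[0.35,0.8,-0.08],[0.35,0.8,-0.08],[0.35,0.8,-0.08],[0.35,0.8,-0.08],[0.35,0.8,-0.08],[0.35,0.8,-0.08],[0.35,0.8,-0.08],[0.35,0.8,-0.08],[0.35,0.8,-0.08],[0.35,0.8,-0.08],[0.35,0.8,-0.08],[0.35,0.8,-0.08],[0,0,0],[0,0,0]],"roll":[-0.08,-0.08,-0.08,-0.08,-0.08,-0.08,-0.08,-0.08,-0.08,-0.08,-0.08,-0.08,-0.08,-0.08,0,0],"grip":[1,1,1,1,1,1,1,1,1,1,1,1,1,1,1,1]}' 30
cat > look.py <<'E'
import sys
from h import *
from scipy.spatial.transform import Rotation as Ro
o=get_obs(); c=read_camera("wrist"); save(sys.argv[1],c["color"]); P=(o["position"],o["orientation"])
R=Ro.from_quat(P[1]).as_matrix(); ang=np.degrees(np.arctan2(R[1,1],R[0,1]))
print(o["clock"],P[0],"jaw",ang%180,"w",o["grip_width"],o["contact_force"])
h=cv2.cvtColor(c["color"],cv2.COLOR_RGB2HSV); k=cv2.morphologyEx(cv2.inRange(h,(45,60,30),(90,255,255)),cv2.MORPH_CLOSE,np.ones((15,15)))
r=cv2.minAreaRect(max(cv2.findContours(k,0,2)[0],key=cv2.contourArea))
Q=np.array([ray(c,*p,.051,P) for p in cv2.boxPoints(r)]); print(cv2.boxPoints(r).round(),"\n",Q.round(4),Q.mean(0))
for i in(0,1): d=Q[i+1]-Q[i]; print(np.degrees(np.arctan2(d[1],d[0])),np.linalg.norm(d))
E
python3 look.py pics/w1.png
```

```text
clock: 1.43
position: [0.4535, -0.0971, 0.1947]
orientation: [-0.697, -0.107, 0.701, -0.104]
contact_force: [-0.1, -1.7, 0.4]
grip_width: 0.0854
1.4333 [ 0.45351182 -0.09713908  0.1946975 ] jaw 107.16696144098508 w 0.08539959493457369 [-0.12528251 -1.74517762  0.38963096]
[[269. 150.]
 [323. 150.]
 [323. 255.]
 [269. 255.]] 
 [[ 0.495  -0.0816  0.051 ]
 [ 0.5084 -0.1247  0.051 ]
 [ 0.418  -0.1572  0.051 ]
 [ 0.4032 -0.1096  0.051 ]] [ 0.45616502 -0.11827081  0.051     ]
-72.81498355380407 0.045180806156580926
-160.22210409869948 0.09604069412893809
```

View pics/w1.png

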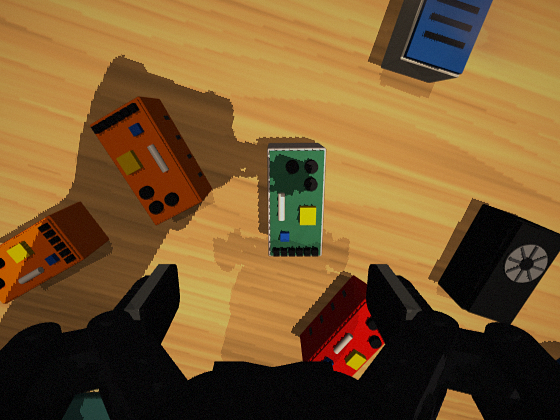

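The wrist view shows the green module at (296,203) between the open jaws. The red one at (350,320) and the orange ones at (150,160) are clear of the finger paths. Next I shift sideways, descend and grip.

```bash
python3 -m jog '{"linear":[[0.03,-0.25,-0.2],[0.02,-0.25,-0.3],[0,0,-0.4],[0,0,-0.5],[0,0,-0.5],[0,0,-0.5],[0,0,-0.5],[0,0,-0.5],[0,0,-0.3],[0,0,-0.2],[0,0,-0.1],[0,0,0]],"roll":[0.03,0.02,0,0,0,0,0,0,0,0,0,0],"grip":[1,1,1,1,1,1,1,1,1,1,1,1]}' 30
```

```text
clock: 2.48
position: [0.4496, -0.1379, 0.0228]
orientation: [-0.697, -0.101, 0.702, -0.102]
contact_force: [-0.7, 2.5, 1.2]
grip_width: 0.0852
```

```bash
python3 -m jog '{"linear":[[0,0,0],[0,0,0]],"roll":[0,0],"grip":[1,1]}'; python3 look.py pics/w2.png
```

```text
clock: 2.65
position: [0.4494, -0.1386, 0.0232]
orientation: [-0.697, -0.1, 0.702, -0.101]
contact_force: [-1.4, 1.9, -1.5]
grip_width: 0.0853
2.65 [ 0.44942772 -0.13863877  0.02316472] jaw 106.39412024976694 w 0.08528194168871145 [-1.42758058  1.94613179 -1.52208794]
[[138. 165.]
 [285. 160.]
 [292. 375.]
 [145. 380.]] 
 [[ 0.4944 -0.0827  0.051 ]
 [ 0.5088 -0.1261  0.051 ]
 [ 0.4304 -0.1531  0.051 ]
 [ 0.412  -0.0992  0.051 ]] [ 0.46141387 -0.11527731  0.051     ]
-71.647412313056 0.04566453317134681
-160.98657426859378 0.08295210561877121
```

View pics/w2.png

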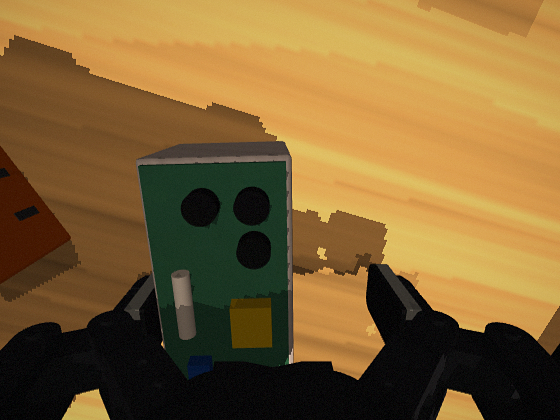

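The module is at image (215,260), unmoved but left of the jaw centre, because the descent drifted about 20 mm in -y. I correct in +y, away from the near finger, and raise a little.

```bash
python3 -m jog '{"linear":[[0.05,0.15,0.05],[0.05,0.15,0.05],[0,0,0],[0,0,0],[0,0,0]],"roll":[0.05,0.05,0,0,0],"grip":[1,1,1,1,1]}'
```

```text
clock: 3.12
position: [0.4557, -0.1255, 0.0301]
orientation: [-0.698, -0.104, 0.7, -0.107]
contact_force: [-0.3, -0.4, -0.1]
grip_width: 0.0852
```

```bash
python3 -m jog '{"linear":[[0,0.15,0],[0,0,0],[0,0,0]],"roll":[0,0,0],"grip":[1,1,1]}'; python3 -m jog '{"linear":[[0,0,0],[0,0,0],[0,0,0],[0,0,0],[0,0,0],[0,0,0],[0,0,0],[0,0,0],[0,0,0],[0,0,0]],"roll":[0,0,0,0,0,0,0,0,0,0],"grip":[-1,-1,-1,-1,-1,-1,-1,-1,-1,-1]}' 30
```

```text
clock: 3.37
position: [0.4559, -0.119, 0.0303]
orientation: [-0.698, -0.104, 0.7, -0.107]
contact_force: [-0.4, -0.6, 0.3]
grip_width: 0.0854
clock: 4.2
position: [0.4557, -0.119, 0.0303]
orientation: [-0.698, -0.104, 0.7, -0.106]
contact_force: [-0.6, 1.0, 1.6]
grip_width: 0.0498
```

```bash
python3 -m jog '{"linear":[[0,0,0.2],[0,0,0.4],[0,0,0.5],[0,0,0.5],[0,0,0.5],[0,0,0.5],[0,0,0.5],[0,0,0.4],[0,0,0.2],[0,0,0],[0,0,0]],"roll":[0,0,0,0,0,0,0,0,0,0,0],"grip":[-1,-1,-1,-1,-1,-1,-1,-1,-1,-1,-1]}' 40
```

```text
clock: 5.12
position: [0.4497, -0.1184, 0.1856]
orientation: [-0.695, -0.105, 0.703, -0.105]
contact_force: [-0.2, -0.3, -5.8]
grip_width: 0.0496
```

```bash
python3 -m jog '{"linear":[[0.15,0.3,0],[0.28,0.56,0],[0.28,0.56,0],[0.28,0.56,0],[0.28,0.56,0],[0.28,0.56,0],[0.28,0.56,0],[0.28,0.56,0],[0.28,0.56,0],[0.28,0.56,0],[0.28,0.56,0],[0.28,0.56,0],[0.28,0.56,0],[0.28,0.56,0],[0.28,0.56,0],[0.2,0.4,0],[0.1,0.2,0],[0,0,0],[0,0,0],[0,0,0]],"roll":[-0.3,-0.3,-0.3,-0.3,-0.3,-0.3,-0.3,-0.3,-0.3,-0.3,-0.3,-0.3,-0.3,-0.3,-0.3,-0.1,0,0,0,0],"grip":[-1,-1,-1,-1,-1,-1,-1,-1,-1,-1,-1,-1,-1,-1,-1,-1,-1,-1,-1,-1]}'
python3 - <<'E'
from h import *
from scipy.spatial.transform import Rotation as Ro
o=get_obs();c=read_camera("wrist");save("pics/w3.png",c["color"])
R=Ro.from_quat(o["orientation"]).as_matrix();print(o["position"],np.degrees(np.arctan2(R[1,1],R[0,1]))%180,R[:,0])
E
```

```text
clock: 6.78
position: [0.6165, 0.2453, 0.1544]
orientation: [-0.684, 0.076, 0.721, 0.074]
contact_force: [-0.4, -0.7, -4.3]
grip_width: 0.0492
[0.61650013 0.24525468 0.15436781] 77.8418282575243 [-0.05221527  0.00294278 -0.99863152]
```

View pics/w3.png

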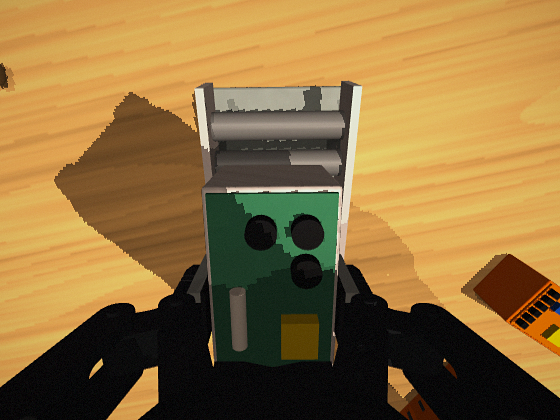

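The wrist picture shows the module held upright over the upper lane, nearly parallel to the rails. Rail ends are at (203,88) and (351,85), and the module's far edge at (204..338,192). The tool has tipped about 3°, so I work out the offsets from this view.

Run:
```python
from h import *
o=get_obs();c=read_camera("wrist");P=(o["position"],o["orientation"]);print(o["position"],o["contact_force"])
l=ray(c,204,88,.086,P);r=ray(c,351,85,.086,P);print("rail ends",l,r,np.linalg.norm(l-r),(l+r)/2)
l2=ray(c,211,190,.0,P)
zt=P[0][2]+.018
a=ray(c,205,192,zt,P);b=ray(c,338,192,zt,P);print("mod far edge",a,b,(a+b)/2,np.linalg.norm(a-b),np.degrees(np.arctan2(*(a-b)[[1,0]])))
r1=ray(c,352,160,.081,P);print("right rail",r,r1)
m=np.array([.553,.2535]);u=np.array([np.cos(np.radians(-11.1)),np.sin(np.radians(-11.1))]);v=np.array([-u[1],u[0]])
for n,p in(("rail mid",(l+r)/2),("mod",(a+b)/2),("tcp",P[0])): print(n,u@(p[:2]-m),v@(p[:2]-m))
```

```text
[0.61649275 0.24483849 0.15441208] [-0.45682018 -0.5525838  -6.27883076]
rail ends [0.70725568 0.26362432 0.086     ] [0.6914133  0.18281218 0.086     ] 0.08235036254467995 [0.69933449 0.22321825 0.086     ]
mod far edge [0.66988083 0.25687557 0.17241208] [0.6601242  0.21227579 0.17241208] [0.66500252 0.23457568 0.17241208] 0.045654485364412925 77.66038946617478
right rail [0.6914133  0.18281218 0.086     ] [0.64800695 0.18668646 0.081     ]
rail mid 0.14942686197573743 -0.001542657261071172
mod 0.11355059677437192 0.002992648624893831
tcp 0.06397250450370147 0.003724270689173909
```

```bash
cat > st.py <<'E'
from h import *
from scipy.spatial.transform import Rotation as Ro
o=get_obs();R=Ro.from_quat(o["orientation"]).as_matrix();print(o["clock"],o["position"].round(4),"jaw",np.degrees(np.arctan2(R[1,1],R[0,1]))%180,"down",R[:,0].round(3),"F",o["contact_force"].round(1),"w",round(o["grip_width"],4),"T",o["wrist_torque"].round(2))
E
python3 -m jog '{"linear":[[0,-0.05,-0.1],[0,-0.05,-0.1],[0,0,-0.1],[0,0,-0.1],[0,0,-0.1],[0,0,-0.1],[0,0,0],[0,0,0]],"roll":[0.1,0.1,0,0,0,0,0,0],"grip":[-1,-1,-1,-1,-1,-1,-1,-1]}' >/dev/null; python3 st.py
```

```text
7.55 [0.6169 0.2367 0.1286] jaw 78.9293922996159 down [-0.051  0.001 -0.999] F [ 0.1 -0.3 -6.1] w 0.0489 T [-0.01 -0.09 -0.04]
```

The tilt persists, and it came from fast rows. I raise a little, make a fast -x stroke that should reverse it, then come back slowly.

```bash
python3 -m jog '{"linear":[[0,0,0.2],[0,0,0.2],[-0.5,0.1,0.1],[-0.5,0.1,0.1],[-0.5,0.1,0.1],[-0.5,0.1,0.1],[-0.5,0.1,0.1],[-0.5,0.1,0.1],[-0.5,0.1,0],[0,0,0],[0,0,0],[0,0,0]],"roll":[0,0,0,0,0,0,0,0,0,0,0,0],"grip":[-1,-1,-1,-1,-1,-1,-1,-1,-1,-1,-1,-1]}' >/dev/null; python3 st.py
```

```text
8.55 [0.4731 0.2677 0.182 ] jaw 78.97472452290639 down [-0.039  0.005 -0.999] F [ 0.8  0.4 -4.6] w 0.0498 T [ 0.01 -0.15  0.04]
```

```bash
python3 -m jog '{"linear":[[0.2,-0.04,0],[0.2,-0.04,0],[0.2,-0.04,0],[0.2,-0.04,0],[0.2,-0.04,0],[0.2,-0.04,0],[0.2,-0.04,0],[0.2,-0.04,0],[0.2,-0.04,0],[0.2,-0.04,0],[0.2,-0.04,0],[0.2,-0.04,0],[0.2,-0.04,0],[0.2,-0.04,0],[0.2,-0.04,0],[0.2,-0.04,0],[0.2,-0.04,0],[0.2,-0.04,0],[0,0,0],[0,0,0]],"roll":[0,0,0,0,0,0,0,0,0,0,0,0,0,0,0,0,0,0,0,0],"grip":[-1,-1,-1,-1,-1,-1,-1,-1,-1,-1,-1,-1,-1,-1,-1,-1,-1,-1,-1,-1]}' >/dev/null; python3 st.py
```

```text
10.2167 [0.6364 0.2334 0.1812] jaw 78.73207452955904 down [-0.039  0.005 -0.999] F [-0.4 -0.5 -4.8] w 0.0495 T [-0.05 -0.09  0.02]
```

```bash
python3 -m jog '{"linear":[[-0.1,0.05,-0.1],[-0.1,0.05,-0.15],[-0.1,0.05,-0.15],[0,0,-0.15],[0,0,-0.15],[0,0,-0.15],[0,0,-0.15],[0,0,-0.15],[0,0,-0.15],[0,0,-0.15],[0,0,-0.1],[0,0,-0.05],[0,0,0],[0,0,0]],"roll":[0,0,0,0,0,0,0,0,0,0,0,0,0,0],"grip":[-1,-1,-1,-1,-1,-1,-1,-1,-1,-1,-1,-1,-1,-1]}' >/dev/null; python3 st.py
```

```text
11.3833 [0.6211 0.2407 0.1091] jaw 78.82606877102522 down [-0.041  0.004 -0.999] F [-0.2 -0.8 -5.3] w 0.0496 T [-0.   -0.11  0.03]
```

The module is centred over the lane at lane x=69 mm, y≈1 mm. I reduce the grip force and lower in small steps until the uphill end touches, so the module pitches in the pads.

```bash
for i in 1; do python3 -m jog '{"linear":[[0,0,-0.05],[0,0,-0.05],[0,0,0],[0,0,0]],"roll":[0,0,0,0],"grip":[-1,-1,-1,-1]}' 20 >/dev/null; python3 st.py; done; python3 -m jog '{"linear":[[0,0,-0.05],[0,0,-0.05],[0,0,0],[0,0,0]],"roll":[0,0,0,0],"grip":[-1,-1,-1,-1]}' >/dev/null; python3 st.py
```

```text
11.7167 [0.6216 0.2409 0.1056] jaw 78.8221518881665 down [-0.04   0.005 -0.999] F [-0.5 -0.6 -5. ] w 0.0496 T [ 0.01 -0.08  0.02]
12.05 [0.6223 0.2416 0.1045] jaw 78.82972712277521 down [-0.037  0.006 -0.999] F [ 0.1  0.  -4.5] w 0.0496 T [ 0.01  0.   -0.06]
```

```bash
python3 -m jog '{"linear":[[0,0,-0.08],[0,0,-0.08],[0,0,0]],"roll":[0,0,0],"grip":[-1,-1,-1]}' >/dev/null; python3 st.py; python3 -m jog '{"linear":[[0,0,-0.08],[0,0,-0.08],[0,0,0]],"roll":[0,0,0],"grip":[-1,-1,-1]}' >/dev/null; python3 st.py
```

```text
12.3 [0.6221 0.242  0.1004] jaw 78.8419641965695 down [-0.036  0.006 -0.999] F [-0.  -0.4 -5. ] w 0.0494 T [-0.03 -0.08  0.01]
12.55 [0.6254 0.2416 0.1006] jaw 78.75812288565564 down [-0.028  0.006 -1.   ] F [ 0.   0.7 -6. ] w 0.0496 T [ 0.01 -0.01  0.02]
```

Run:
```python
from h import *
c=read_camera("scene");save("pics/s2.png",cv2.resize(c["color"][90:300,340:520],None,fx=2.8,fy=2.8,interpolation=2))
```

```text
(no output)
```

View pics/s2.png

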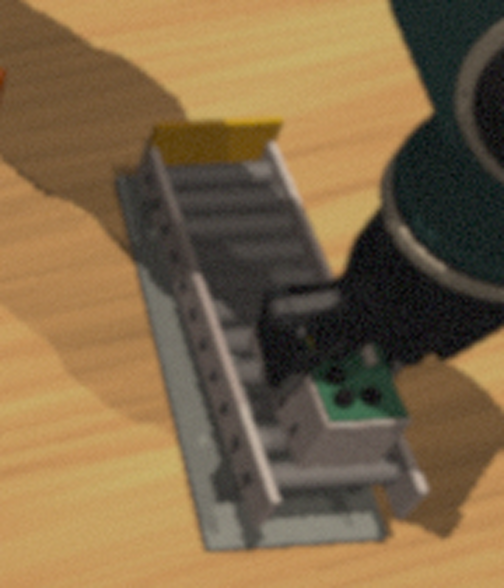

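The crop shows the module between the rails on the upper rollers, its uphill end at about (350,440) on a roller. I press a little further to pitch it.

```bash
python3 -m jog '{"linear":[[0,0,-0.12],[0,0,-0.12]],"roll":[0,0],"grip":[-1,-1]}' >/dev/null; python3 st.py; python3 -m jog '{"linear":[[0,0,-0.12],[0,0,-0.12]],"roll":[0,0],"grip":[-1,-1]}' >/dev/null; python3 st.py
```

```text
12.7667 [0.6289 0.2414 0.098 ] jaw 78.67599812612283 down [-0.02   0.007 -1.   ] F [-18.8 -21.   74.7] w 0.0493 T [-5.16  4.49 -0.05]
12.9333 [0.6338 0.2403 0.0982] jaw 78.54512933831163 down [-0.009  0.006 -1.   ] F [-16.7 -19.4  62.4] w 0.0493 T [-4.77  4.06  0.09]
```

```bash
python3 -m jog '{"linear":[[0,0,0.03],[0,0,0]],"roll":[0,0],"grip":[-1,-1]}' >/dev/null; python3 st.py
python3 - <<'E'
from h import *
c=read_camera("scene");w=read_camera("wrist")["color"]
a=cv2.resize(c["color"][150:300,400:520],None,fx=2.8,fy=2.8,interpolation=2);P=np.zeros((420,a.shape[1]+450,3),np.uint8);P[:a.shape[0],:a.shape[1]]=a;P[:,a.shape[1]:]=w[:,50:500];save("pics/s3.png",P)
E
```

```text
13.1 [0.6353 0.2401 0.1013] jaw 78.4952118313435 down [-0.005  0.007 -1.   ] F [ 0.1 -0.4 -5.8] w 0.0494 T [-0.04 -0.05  0.02]
```

View pics/s3.png

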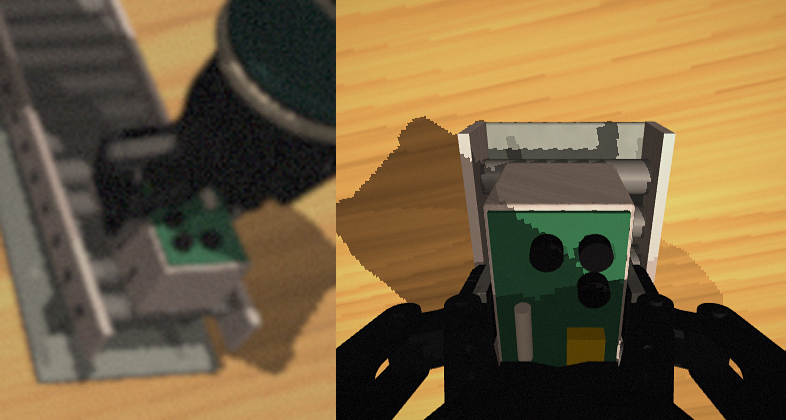

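The wrist half shows the module centred between the rails and now pitched nose-up in the pads, at (560,210..370). It crept uphill to lane x≈83 mm, so I lift slightly, bring it back about 15 mm and set it down lightly.

```bash
python3 -m jog '{"linear":[[0,0,0.1],[0,0,0.05],[-0.12,0,0],[-0.12,0,0],[-0.12,0,0],[0,0,0],[0,0,0]],"roll":[0,0,0,0,0,0,0],"grip":[-1,-1,-1,-1,-1,-1,-1]}' >/dev/null; python3 st.py;  python3 -m jog '{"linear":[[0,0,-0.06],[0,0,-0.06],[0,0,0]],"roll":[0,0,0],"grip":[-1,-1,-1]}' >/dev/null; python3 st.py
```

```text
13.7833 [0.6159 0.2402 0.1022] jaw 78.58519126380311 down [-0.013  0.005 -1.   ] F [ 0.1 -1.3 -5.4] w 0.0494 T [-0.07 -0.06  0.03]
14.0333 [0.616  0.2402 0.097 ] jaw 78.59102465315848 down [-0.013  0.005 -1.   ] F [-0.1 -0.5 -5.7] w 0.0494 T [-0.04 -0.04 -0.05]
```

```bash
python3 -m jog '{"linear":[[0,0,-0.05]],"roll":[0],"grip":[-1]}' >/dev/null; python3 st.py; python3 -m jog '{"linear":[[0,0,-0.03]],"roll":[0],"grip":[-1]}' >/dev/null; python3 st.py
```

```text
14.1167 [0.6165 0.2403 0.0961] jaw 78.58600771174841 down [-0.012  0.005 -1.   ] F [-14.3 -11.7  53.2] w 0.0495 T [-2.7   2.9   0.05]
14.2 [0.6175 0.24   0.0964] jaw 78.55641053063303 down [-0.01   0.005 -1.   ] F [-6.2 -6.2 19.9] w 0.0494 T [-1.46  1.37  0.08]
```

```bash
python3 -m jog '{"linear":[[0,0,0.01],[0,0,0],[0,0,0],[0,0,0],[0,0,0],[0,0,0]],"roll":[0,0,0,0,0,0],"grip":[-1,1,1,1,1,1]}' >/dev/null; python3 st.py;  python3 -m jog '{"linear":[[0,0,0.1],[0,0,0.2],[0,0,0.4],[0,0,0.5],[0,0,0.5],[0,0,0.5],[0,0,0.5],[0,0,0.3],[0,0,0],[0,0,0],[0,0,0],[0,0,0],[0,0,0],[0,0,0],[0,0,0],[0,0,0]],"roll":[0,0,0,0,0,0,0,0,0,0,0,0,0,0,0,0],"grip":[1,1,1,1,1,1,1,1,1,1,1,1,1,1,1,1]}' >/dev/null; python3 st.py
python3 - <<'E'
from h import *
c=read_camera("top")["color"];s=read_camera("scene")["color"]
P=np.zeros((420,800,3),np.uint8);P[:,:440]=cv2.resize(c[60:270,60:280],(440,420));P[:,440:]=cv2.resize(s[90:300,340:520],(360,420));save("pics/f.png",P)
E
```

```text
14.7 [0.6193 0.2405 0.0984] jaw 78.52723018345328 down [-0.006  0.007 -1.   ] F [-0.7 -0.4  1.4] w 0.0855 T [-0.03  0.06  0.09]
16.0333 [0.6168 0.2401 0.2241] jaw 78.58359941821561 down [-0.011  0.005 -1.   ] F [-0.1 -0.2  0.8] w 0.0854 T [ 0.03 -0.07 -0.02]
```

View pics/f.png

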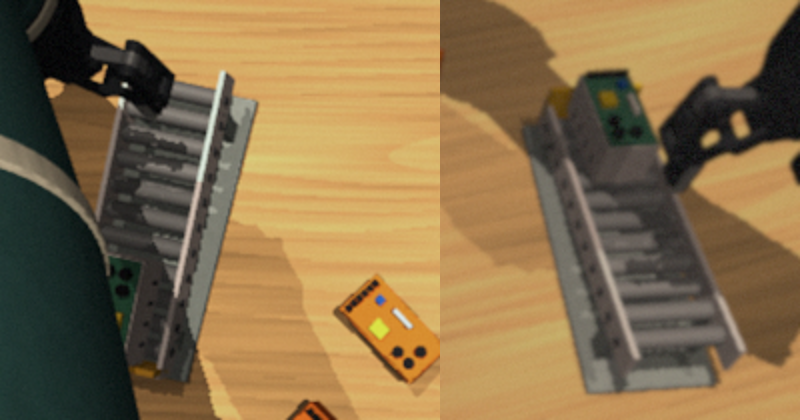

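The module has rolled down and stands upright against the yellow stop, with its green board at (618,110) in the right half. I check its position, that it is at rest, and that the spares stayed put.

```bash
cat > chk.py <<'E'
from h import *
import pickle
s=read_camera("scene");h=cv2.cvtColor(s["color"],cv2.COLOR_RGB2HSV);k=cv2.inRange(h,(45,60,30),(90,255,255));m=np.zeros_like(k);m[115:190,390:460]=k[115:190,390:460]
m=cv2.morphologyEx(m,cv2.MORPH_CLOSE,np.ones((7,7)));r=cv2.minAreaRect(max(cv2.findContours(m,0,2)[0],key=cv2.contourArea))
Q=np.array([ray(s,*p,.050+.052) for p in cv2.boxPoints(r)]);p=Q.mean(0)
u=np.array([.9813,-.1925]);v=np.array([.1925,.9813]);d=p[:2]-[.553,.2535];print(get_obs()["clock"],r,"lane",u@d,v@d)
b0=pickle.load(open("cams.pkl","rb"))[1]["color"].astype(int)
for n,(x0,y0,x1,y1) in dict(black=(95,195,140,265),blue=(190,270,245,345)).items(): print(n,np.abs(s["color"][y0:y1,x0:x1].astype(int)-b0[y0:y1,x0:x1]).mean())
E
python3 chk.py; python3 -m jog '{"linear":[[0,0,0],[0,0,0],[0,0,0],[0,0,0],[0,0,0],[0,0,0],[0,0,0],[0,0,0],[0,0,0],[0,0,0]],"roll":[0,0,0,0,0,0,0,0,0,0],"grip":[1,1,1,1,1,1,1,1,1,1]}' >/dev/null; python3 chk.py
```

```text
16.1833 ((429.0783996582031, 144.90550231933594), (42.06787872314453, 20.649507522583008), 66.25050354003906) lane -0.09491377632486019 -0.00014613138017531712
black 4.3852910052910055
blue 3.295919191919192
17.0667 ((429.3580017089844, 145.05917358398438), (42.230770111083984, 21.076927185058594), 67.38013458251953) lane -0.09454682332948035 0.0003145308747022963
black 4.416613756613756
blue 3.370989898989899
```

```bash
python3 -c "
from station import *
print(job_done())"
```

```text
the job is handed in; nothing more can be done
None
```

The green-board module now rests upright against the yellow stop, and the job is handed in at about 17 s on the robot's clock. I set it lengthwise on the upper rollers at lane x ≈ 65 mm and opened the gripper. It rolled down by itself without being pushed or carried.

**Final checks:**
- **At rest:** two looks 0.9 s apart put it in the same place, within 0.5 mm, and centred across the lane.
- **Position along the lane:** the raw reading was x ≈ -95 mm, not the -80 mm expected at the stop. About 6 mm of that is the lean of the sloped module. I put the rest down to an offset of about 10 mm that the yellow stop itself also showed in these views. The picture shows the module at the stop.
- **Spares:** the black and blue modules look unchanged in the scene camera, and the gripper is clear of everything.

**What did not go smoothly:**
- **Descent to the grasp:** it drifted 20 mm sideways. I corrected this before closing the jaws, with no sign of the module moving.
- **Setting down:** the tool tilted about 3°. I pressed the uphill end on the rollers to pitch the module to the slope. The wrist force reached at least 75 N during that press and at least 53 N on the final touch, both below the 120 N limit but firmer than intended. I judged the contact to be through the held module, but could not rule out a fingertip on a rail. The force was near zero just after letting go.

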